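# Run the dowels out of the lever hopper

## Task

Run the dowels out of the hopper by pushing and pressing only, with nothing gripped or lifted: first slide the wooden tray along the table until it is fully home against the stop under the hopper's mouth. Then press the lever's pad right down, which lifts the linked lid, keep it down until all five dowels have rolled into the tray, and let the lever come up slowly under your fingertips until the lid is shut, so that it does not slam. Do not touch the dowels or the lid itself, and leave the tray there and the other things where they are.

Things in the scene. Friction and masses are not known exactly. Their poses are not given: they have to be found in the camera images.
- hopper: Fixed plywood dowel hopper, 84 mm wide (its x), base plate 116 mm wide (x). Origin on the table under it, z up. Its chute slopes 20 degrees down to its own -y, where the lid shuts the mouth. Cheeks end at y = +66 mm, tops at z = 157 mm. Lever on its -x side. The tray (tray) is home when its origin lies at x = 0, y = -125 mm in this frame.
- stop (a point): Middle of the stop: the front edge of the hopper's base plate, on the table, at y = -60 mm in the hopper's frame, straight along the hopper's x. The chute's lip overhangs it by 28 mm, its underside 49 mm above the table, so the tray's back wall (40 mm) passes below the lip.
- tray: Open wooden tray, 110 mm wide (its x), 130 mm long (its y), 40 mm high, walls and floor 5 mm, about 0.45 kg, loose on the table in front of the mouth; origin at the centre of its underside. At the start it stands 60 to 120 mm short of the stop, up to 12 mm to a side of the hopper's middle and turned by up to 0.12 rad against the hopper.
- hopper_lid (a joint): Angle of the steel lid over the mouth, rad: 0 shut, 0.85 fully open. Lid 92 mm wide, 108 mm long, hinged along the hopper's x at y = -45 mm, z = 147 mm of the hopper's frame; its lower edge swings out to -y and up. Its weight and a return spring shut it: let go, it slams at once.
- hopper_lever (a joint): Angle of the lever, rad: 0 up (lid shut), 0.85 right down (lid fully open); a link rod ties it one to one to the lid. At 0 the lever points from its pivot to the hopper's +y, rising 25 degrees; at 0.85 it dips 24 degrees. Holding it down takes about 1 to 3 N at the pad.
- lever_pivot (a point): Axis of the lever, which turns about the hopper's x; in the hopper's frame at x = -60 mm, y = +30 mm, z = 120 mm (in the plane of the pad's middle).
- lever_pad (a point): Centre of the upper face of the lever's ribbed black rubber pad, 44 mm wide (hopper's x), 48 mm long, behind the hopper. It lies 150 mm from the pivot along the lever and 16.5 mm above the lever's middle line. In the hopper's frame x = -60 mm; y = +159, z = 198 mm when up, about y = +174, z = 75 mm when right down, on an arc between.
- dowel_1: Fluted beech dowel, 20 mm thick and 60 mm long, 14 g; origin at its middle, its length along its own x. At the start the first of five lying side by side across the chute, counted from the mouth.
- dowel_2: Fluted beech dowel, 20 mm thick and 60 mm long, 14 g; origin at its middle, its length along its own x. At the start the second of five lying side by side across the chute, counted from the mouth.
- dowel_3: Fluted beech dowel, 20 mm thick and 60 mm long, 14 g; origin at its middle, its length along its own x. At the start the third of five lying side by side across the chute, counted from the mouth.
- dowel_4: Fluted beech dowel, 20 mm thick and 60 mm long, 14 g; origin at its middle, its length along its own x. At the start the fourth of five lying side by side across the chute, counted from the mouth.
- dowel_5: Fluted beech dowel, 20 mm thick and 60 mm long, 14 g; origin at its middle, its length along its own x. At the start the fifth of five lying side by side across the chute, counted from the mouth.
- offcut_1: Bystander: light pine offcut, 50 x 110 x 32 mm, lying beyond the hopper; origin at the centre of its underside.
- offcut_2: Bystander: brown wooden offcut, 60 x 75 x 22 mm, to the right; origin at the centre of its underside.
- spindle_ring: Bystander: turned steel spacer ring, 54 mm across, 30 mm high, to the right; origin at the centre of its underside.

How it is judged:
On the way, in this order (a step that is already met when the one before it is completed fails the run):
1. the tray is home under the mouth, the lid still shut (y of tray in the frame of hopper above -0.135 m and x of tray in the frame of hopper between -0.022 and 0.022 m and value of joint hopper_lid below 0.05 rad), for 0.2 s.
2. the lever is pressed right down and the lid stands open (y of tray in the frame of hopper above -0.135 m and x of tray in the frame of hopper between -0.022 and 0.022 m and value of joint hopper_lid above 0.7 rad), for 0.3 s.
At the end, for the whole second after the job is handed in: The tray is home (within 10 mm of the stop, within 22 mm of the middle), flat on the table and at rest; all five dowels lie in it, their middles between its walls and below its rim; the lid is shut (under 0.03 rad) (y of tray in the frame of hopper above -0.135 m and x of tray in the frame of hopper between -0.022 and 0.022 m and value of joint hopper_lid below 0.03 rad and height (world z) of tray below 0.006 m and linear speed of tray below 0.02 m/s and x of dowel_1 in the frame of tray between -0.05 and 0.05 m and y of dowel_1 in the frame of tray between -0.06 and 0.06 m and z of each of dowel_1, dowel_2, dowel_3, dowel_4, dowel_5 in the frame of tray below 0.038 m and linear speed of each of dowel_1, dowel_2, dowel_3, dowel_4, dowel_5 below 0.03 m/s and x of dowel_2 in the frame of tray between -0.05 and 0.05 m and y of dowel_2 in the frame of tray between -0.06 and 0.06 m and x of dowel_3 in the frame of tray between -0.05 and 0.05 m and y of dowel_3 in the frame of tray between -0.06 and 0.06 m and x of dowel_4 in the frame of tray between -0.05 and 0.05 m and y of dowel_4 in the frame of tray between -0.06 and 0.06 m and x of dowel_5 in the frame of tray between -0.05 and 0.05 m and y of dowel_5 in the frame of tray between -0.06 and 0.06 m); the robot touches nothing.
It fails at once if the lid fell shut faster than 2 rad/s (it slammed) (velocity of joint hopper_lid below -2 rad/s).
It fails at once if the fingers or arm pushed on the lid itself instead of the lever (contact force between any of the fingers, the arm and hopper_lid above 1 N).
It fails at once if the tray was lifted by more than 12 mm or tipped, not slid (height (world z) of tray above 0.012 m or angle between tray's own z axis and vertical above 0.15 rad).
It fails at once if a dowel was handled: touched by the fingers or lifted (height (world z) of any of dowel_1, dowel_2, dowel_3, dowel_4, dowel_5 above 0.145 m or contact force between the fingers and dowel_1 above 0.5 N or contact force between the fingers and dowel_2 above 0.5 N or contact force between the fingers and dowel_3 above 0.5 N or contact force between the fingers and dowel_4 above 0.5 N or contact force between the fingers and dowel_5 above 0.5 N).
It fails at once if a bystander (offcut, spindle ring) was moved by more than 20 mm (distance of any of offcut_1, offcut_2, spindle_ring from where it was at the start of the episode above 0.02 m).
It also fails if it takes over 58 s, if anything falls off the work surface, if the arm or the gripper's body presses on something with over 40 N, if the wrist force passes 120 N, or if a joint passes its speed limit or range.

## Robot

A 6-joint arm with a two-finger parallel gripper is mounted at the origin on a cart in front of the work surface, level with it; the furniture and walls round the work are solid. World frame = base frame: x ahead of the robot, y to its left, z up, the work surface at z = 0. Lengths are in m, angles in rad, forces in N, time in s.
With the tool pointing down it reaches from about 0.3 to 0.875 m from the base axis. Payload 6.4 kg.
Tool frame: the origin (TCP) lies between the finger pads; the fingertips stand 8 mm ahead of it and the grasp point (between the pads) lies 11 mm behind it (ctrl.finger_overhang is the distance from the TCP to the fingertips, in m); z points along the fingers, y is the line along which they close (so a half turn about z gives the same grasp; the last joint's range is limited). The gripper opens to 85 mm and grips with 20 to 120 N. Pads are 22 mm wide; open, the fingers measure 114 mm over their backs; the gripper's body (76 mm by 85 mm) begins 54 mm behind the grasp point. The pads swing forward as they close: fully open they stand 13 mm farther back than shut.
Start: joints at [-1.487, 0.181, 1.607, -0, 1.354, -0.206], TCP at [0.164, -0.551, 0.239] pointing down, gripper open.
Joint ranges: [-2.99, 2.99], [-0.89, 2.07], [0.3, 2.58], [-1.14, 4.28], [0, 2.63], [-3.12, 3.12]. Speed limits (rad/s): [2.57, 2.57, 3.01, 3.14, 3.14, 3.14].

## Interface

Orientations are given as a unit quaternion [w, x, y, z].
In Python, from bench import ctrl, camera gives the robot as it stands.
- The arm moves only by the shell command python3 -m pendant 'ROWS' [OPENING]. ROWS is JSON, a list of rows, each a list of 6 numbers: the shift along the world's x, y, z normalised to -1 to 1, where 1 is 200 mm, then the turn, a rotation vector about the world's x, y, z normalised to -1 to 1, where 1 is pi/2 rad. In form: [[dx, dy, dz, rx, ry, rz], ...]. A call has exactly 10 rows; each row shifts and turns the commanded pose from where the row before left it; what a row does not reach is not made up. A row lasts 1/8 s, in which the tool goes at most 62.5 mm and 10.7 degrees, less where a joint would pass 70% of its speed; a pose out of reach is approached as far as the arm can. A call with a number of a shift or a turn outside -1 to 1 is refused whole. A call with a gripper value outside its range is refused whole. OPENING is the opening, from -1 (shut) to 1 (fully open), set as the call begins (- or left out, the last holds). The fingers move at their own pace and stop on an object; the grip force is fixed at half the most. Time passes only in rows, so rows that do not move let the fingers close, or fill a call up. It gives the time, the measured TCP pose, the force, the opening and the grip force at its end, in the units of the state.
- ctrl.get_obs(): the state, without advancing time (a new reading comes with each control period).
- camera(name): name is "scene" or "top"; returns a dict with "color" (400x640x3 uint8, blue, green, red), "fx", "fy", "cx", "cy" (pixels), "xyz" and "rotation" of the camera in the world. Camera axes: x right, y down, z forward; pixel columns grow to the right and rows downward; lengths in m; the calibration is good to about 2 mm. A picture is of the moment at which its call begins. There is no depth.
- ctrl.hand_in(): hands the job in; it is judged then, once.
The state is a dict: "time_s": time; "q": joint angles; "dq": joint speeds; "joint_efforts": joint torques, N m; "eef_pos": TCP position; "eef_rot": TCP orientation; "wrist_force": force on the tool from outside, world axes, zero at the start; "torque": the same for the moment, N m; "opening": opening from 0.0 (shut) to 1.0 (fully open); "grasp_force": force on a finger pad.
Only numpy, scipy, OpenCV 4.12 (cv2) and the standard library are available. Lean on these libraries where they do the work, as an engineer would, in place of code of your own. Each camera call takes 0.05 s, during which the arm holds its last target. There are 200 camera calls.

## Working session

There is one attempt and no reset: what is moved stays moved. The work goes in short steps, Python scripts to look and compute and a shell command to move; the robot and the scene stay as the last step left them, time stands still between calls to the robot, and variables do not carry over. Pictures are saved under pics/ and viewed, at most 10 in all, crops included, and the job is handed in when it is done.

```bash
mkdir -p pics
python3 - <<'E'
from bench import ctrl,camera
import cv2,numpy as np
for n in("scene","top"):
    c=camera(n);cv2.imwrite(f"pics/{n}0.png",c["color"]);print(n,c["fx"],c["fy"],c["cx"],c["cy"],c["xyz"],np.round(c["rotation"],3).tolist())
o=ctrl.get_obs();print(o)
E
```

```text
scene 434.4485873072821 434.4485873072821 323.71450949679314 196.21574106327992 [-0.00151592  0.77808746  0.82917416] [0.141, -0.267, 0.85, -0.431]
top 454.4078770382643 454.4078770382643 319.8761419495469 195.77317853632726 [0.39887144 0.02976111 1.10459337] [-0.042, 0.706, -0.705, 0.046]
{'time_s': 0.1, 'q': array([-1.48732046e+00,  1.81483595e-01,  1.60791099e+00, -2.11874085e-05,
        1.35374866e+00, -2.06274721e-01]), 'dq': array([-4.11325910e-04, -1.37721229e-03, -3.37069613e-03,  5.23700182e-04,
        4.24504126e-05,  1.08188176e-03]), 'joint_efforts': array([ 5.16836553e-04, -4.45877695e+01, -3.52236986e+01, -3.13872342e-04,
        4.17284798e-03, -5.12392560e-06]), 'eef_pos': array([ 0.16426928, -0.55054311,  0.23846329]), 'eef_rot': array([-7.74470554e-04,  9.89523289e-01,  1.44371255e-01,  3.72489882e-05]), 'wrist_force': array([-0.08273828,  0.72323717, -0.1665499 ]), 'torque': array([-0.02312248,  0.02724835, -0.00816344]), 'grasp_force': 0.0, 'opening': 0.9980181393116432}
```

View pics/scene0.png

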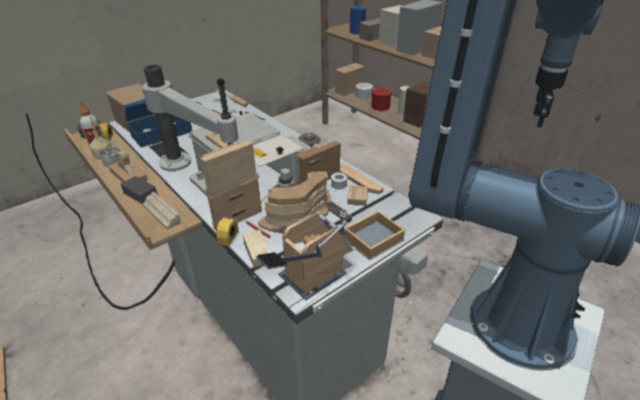

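View pics/top0.png

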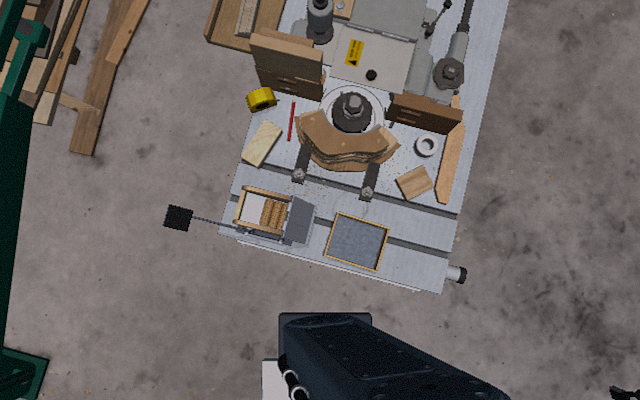

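Scene: hopper at top-view (270,215), lever pad at about (178,217) off to the left, tray at (357,241) to its right, bystanders above. I'll enlarge for corner picking.

```bash
cat > h.py <<'E'
from bench import ctrl,camera
import cv2,numpy as np
from scipy.spatial.transform import Rotation as R
def cam(n):
    c=camera(n);w,x,y,z=c["rotation"];c["R"]=R.from_quat([x,y,z,w]).as_matrix();return c
def ray(c,u,v,z):
    d=c["R"]@[(u-c["cx"])/c["fx"],(v-c["cy"])/c["fy"],1];p=np.array(c["xyz"]);return p+d*(z-p[2])/d[2]
def proj(c,P):
    q=c["R"].T@(np.array(P)-c["xyz"]);return np.array([c["cx"]+c["fx"]*q[0]/q[2],c["cy"]+c["fy"]*q[1]/q[2]])
def crop(c,x,y,w,h,s,f): cv2.imwrite(f,cv2.resize(c["color"][y:y+h,x:x+w],None,fx=s,fy=s,interpolation=cv2.INTER_CUBIC))
E
python3 - <<'E'
from h import *
c=cam("top");crop(c,155,175,260,110,3,"pics/t1.png")
s=cam("scene");crop(s,230,195,200,110,4,"pics/s1.png")
E
```

```text
(no output)
```

View pics/t1.png

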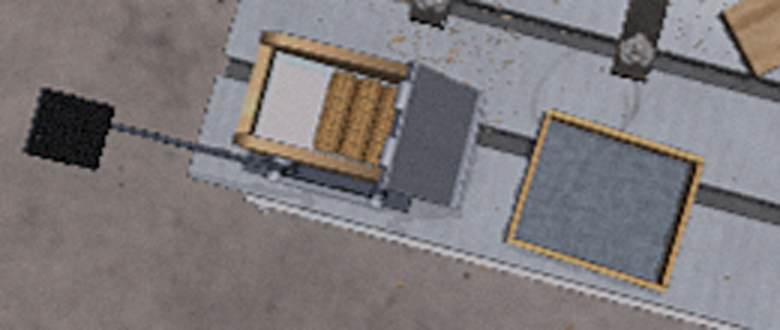

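View pics/s1.png

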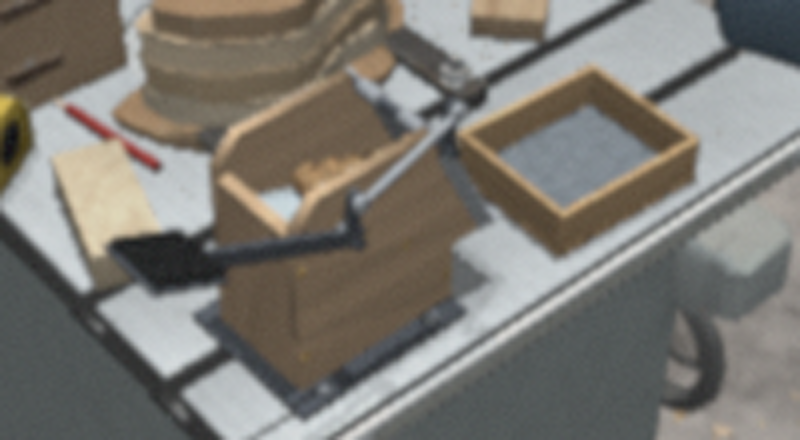

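Tray rim corners in crop: (547,111),(704,160),(664,290),(507,242); pad corners (42,88),(113,104),(103,169),(24,152); cheek back corners (264,33),(236,143). Scene: the pad's centre is at about (165,260), base plate near corners (305,415),(465,312).

```bash
cat > loc.py <<'E'
from h import *
from scipy.optimize import least_squares
t=cam("top");s=cam("scene")
T=lambda p:(p[0]/3+155,p[1]/3+175)
S=lambda p:(p[0]/4+230,p[1]/4+195)
obs=[(t,T((70.5,128)),(-60,159,198)),(t,T((264,33)),(42,66,157)),(t,T((236,143)),(-42,66,157)),(s,S((165,260)),(-60,159,198)),(s,S((465,312)),(-58,-60,4)),(t,T((411,212)),(-58,-60,4))]
def H(p,q): c,n=np.cos(p[2]),np.sin(p[2]);q=np.array(q)/1000;return np.array([p[0]+c*q[0]-n*q[1],p[1]+n*q[0]+c*q[1],q[2]])
f=lambda p:np.concatenate([proj(c,H(p,q))-uv for c,uv,q in obs])
r=least_squares(f,[.4,.1,0],loss='soft_l1');print("hopper",r.x,np.round(f(r.x).reshape(-1,2),1).tolist())
C=np.array([ray(t,*T(p),.04) for p in[(547,111),(704,160),(664,290),(507,242)]])[:,:2]
print("tray",C.round(4).tolist(),C.mean(0))
e=C[0]-C[3]+C[1]-C[2];l=C[0]-C[1]+C[3]-C[2];print("yaw from x,y edges",np.arctan2(e[1],e[0]),np.arctan2(-l[0],l[1]),np.linalg.norm(e)/2,np.linalg.norm(l)/2)
d=np.r_[C.mean(0)-r.x[:2]];a=r.x[2];print("tray in hopper",d@[np.cos(a),np.sin(a)],d@[-np.sin(a),np.cos(a)])
print("pad",H(r.x,(-60,159,198)),"paddown",H(r.x,(-60,174,75)),"home",H(r.x,(0,-125,0)))
for u in[(70.5,128)]:print(ray(t,*T(u),.198))
for u in[(264,33),(236,143)]:print(ray(t,*T(u),.157))
E
python3 loc.py
```

```text
hopper [ 0.48524718  0.13533921 -0.26082397] [[0.6, -0.0], [-1.4, -2.1], [-3.3, -0.3], [1.8, -4.3], [1.7, -1.6], [-1.2, 0.9]]
tray [[0.494, -0.0185], [0.4557, -0.1409], [0.3555, -0.1082], [0.3922, 0.013]] [ 0.42437106 -0.06366331]
yaw from x,y edges -0.3078166588783783 -0.29859437943169787 0.10598858259899414 0.12742607608821468
tray in hopper -0.007499033744816957 -0.2079703549737791
pad [0.46827891 0.30443409 0.198     ] paddown [0.47214706 0.31892675 0.075     ] home [0.45301258 0.01456698 0.        ]
[0.46827355 0.30560443 0.198     ]
[0.53829515 0.18519156 0.157     ]
[0.46106829 0.20297037 0.157     ]
```

```bash
python3 -m pendant '[[0.08,0.255,0,0,0,-0.033],[0.08,0.255,0,0,0,-0.033],[0.08,0.255,0,0,0,-0.033],[0.08,0.255,0,0,0,-0.033],[0.08,0.255,0,0,0,-0.033],[0.08,0.255,0,0,0,-0.033],[0.08,0.255,0,0,0,-0.033],[0.08,0.255,0,0,0,-0.033],[0.08,0.255,0,0,0,-0.033],[0.08,0.255,0,0,0,-0.033]]' 1
python3 - <<'E'
from h import *
o=ctrl.get_obs();w,x,y,z=o["eef_rot"];M=R.from_quat([x,y,z,w]).as_matrix();print(o["eef_pos"],M[:,1],np.arctan2(M[1,1],M[0,1]),o["q"])
E
```

```text
time_s: 1.55
eef_pos: [0.3247, -0.0395, 0.2397]
eef_rot: [0.0, 0.993, -0.115, 0.001]
wrist_force: [0.2, -0.3, -0.5]
opening: 1.001
grasp_force: 0.0
[ 0.3246515  -0.0394974   0.23971888] [-2.28817893e-01 -9.73469144e-01  4.43854656e-04] -1.8016595350280593 [-4.89602521e-01 -4.56512879e-01  2.16660483e+00  5.94120720e-05
  1.42954372e+00  1.31204828e+00]
```

```bash
python3 -m pendant '[[0,0,-0.22,0,0,0],[0,0,-0.22,0,0,0],[0,0,-0.22,0,0,0],[0,0,-0.22,0,0,0],[0,0,-0.21,0,0,0],[0,0,0,0,0,0],[0.04,-0.01,0,0,0,0],[0.04,-0.01,0,0,0,0],[0.04,-0.01,0,0,0,0],[0,0,0,0,0,0]]' 1
python3 - <<'E'
from h import *
c=cam("top");crop(c,155,175,260,110,3,"pics/t2.png")
E
```

```text
time_s: 2.8
eef_pos: [0.3499, -0.0477, 0.0222]
eef_rot: [0.0, 0.993, -0.114, 0.001]
wrist_force: [-0.4, 0.1, -0.3]
opening: 1.001
grasp_force: 0.0
```

View pics/t2.png

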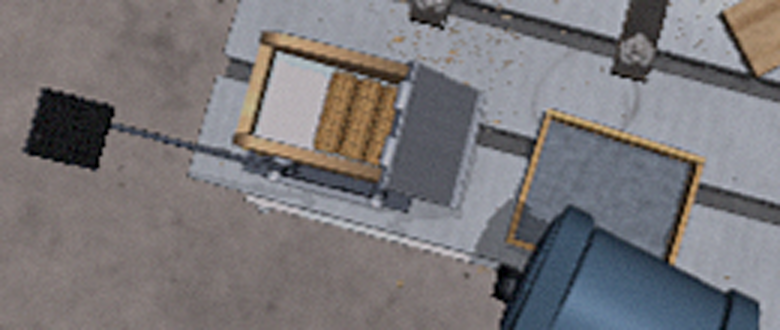

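The tray has not moved yet (rim corners still at (547,111), (704,160)) and the gripper is clear at its near side. I continue the side push, then back off.

```bash
python3 -m pendant '[[0.026,-0.006,0,0,0,0],[0.026,-0.006,0,0,0,0],[0.026,-0.006,0,0,0,0],[0.026,-0.006,0,0,0,0],[0.026,-0.006,0,0,0,0],[0,0,0,0,0,0],[0,0,0,0,0,0],[-0.1,0.025,0,0,0,0],[-0.1,0.025,0,0,0,0],[0,0,0.2,0,0,0]]' 1; python3 -m pendant '[[0,-0.2,0.2,0,0,0.1],[0,-0.2,0,0,0,0.1],[0,-0.2,0,0,0,0.1],[0,-0.2,0,0,0,0.1],[0,-0.2,0,0,0,0.1],[0,-0.2,0,0,0,0.1],[0,-0.1,0,0,0,0.1],[0,0,0,0,0,0.1],[0,0,0,0,0,0.1],[0,0,0,0,0,0.1]]' 1
python3 - <<'E'
from h import *
c=cam("top");crop(c,155,175,260,110,3,"pics/t3.png")
o=ctrl.get_obs();w,x,y,z=o["eef_rot"];M=R.from_quat([x,y,z,w]).as_matrix();print(np.arctan2(M[1,1],M[0,1]),o["q"])
E
```

```text
time_s: 4.1
eef_pos: [0.3308, -0.0413, 0.0596]
eef_rot: [-0.001, 0.993, -0.114, -0.003]
wrist_force: [0.6, -1.5, -0.7]
opening: 0.999
grasp_force: 0.0
time_s: 5.35
eef_pos: [0.3345, -0.3034, 0.1014]
eef_rot: [0.0, 0.782, 0.624, 0.0]
wrist_force: [-0.3, -0.2, 0.7]
opening: 0.998
grasp_force: 0.0
-0.2175185934414822 [-1.00059305e+00  8.69145662e-02  2.02324147e+00  1.68460119e-04
  1.03050636e+00 -7.83160829e-01]
```

View pics/t3.png

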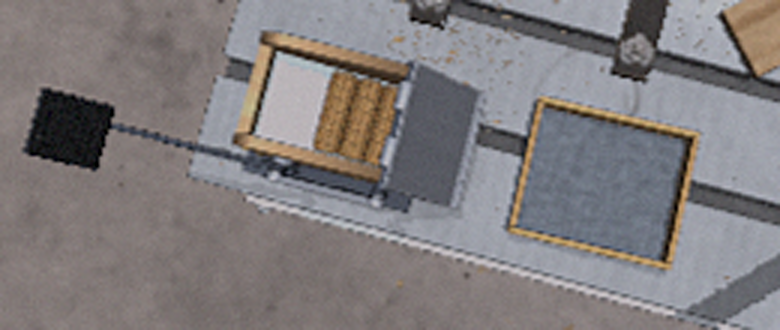

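The side push worked: tray rim now (539,97),(698,132),(671,268),(510,232), square to the hopper and centred within a few mm. Next: front push.

```bash
python3 -m pendant '[[0.1,0.173,0,0,0,0],[0.1,0.173,0,0,0,0],[0.1,0.173,0,0,0,0],[0.1,0.173,0,0,0,0],[0,0,-0.2,0,0,0],[0,0,-0.2,0,0,0],[0,0,0,0,0,0],[0.011,0.049,0,0,0,0],[0.011,0.049,0,0,0,0],[0.011,0.049,0,0,0,0]]' 1; python3 -m pendant '[[0.011,0.049,0,0,0,0],[0.011,0.049,0,0,0,0],[0.011,0.049,0,0,0,0],[0.011,0.049,0,0,0,0],[0.011,0.049,0,0,0,0],[0.009,0.039,0,0,0,0],[0.009,0.039,0,0,0,0],[0,0,0,0,0,0],[0,0,0,0,0,0],[0,0,0,0,0,0]]' 1
python3 - <<'E'
from h import *
c=cam("top");crop(c,155,175,260,110,3,"pics/t4.png")
E
```

```text
time_s: 6.65
eef_pos: [0.422, -0.135, 0.0226]
eef_rot: [0.001, 0.783, 0.622, 0.0]
wrist_force: [-1.0, -0.6, 0.6]
opening: 1.001
grasp_force: 0.7
time_s: 7.9
eef_pos: [0.4351, -0.0704, 0.021]
eef_rot: [-0.001, 0.783, 0.622, -0.0]
wrist_force: [0.4, -1.2, -0.4]
opening: 0.999
grasp_force: 0.0
```

View pics/t4.png

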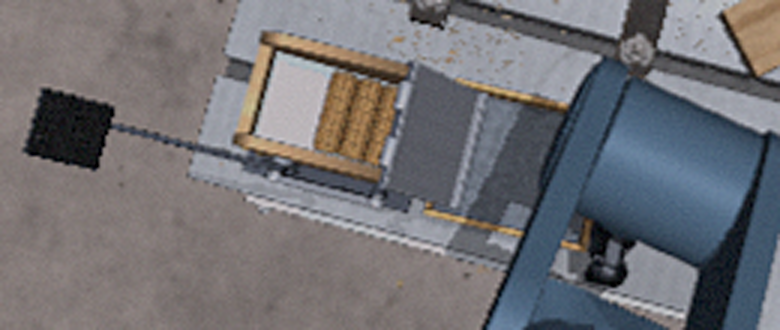

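The tray is sliding in under the lip (near front corner at (588,247)). About 9 mm remain, so I press on slowly and watch the force.

```bash
python3 -m pendant '[[0.003,0.012,0,0,0,0],[0.003,0.012,0,0,0,0],[0.003,0.012,0,0,0,0],[0.003,0.012,0,0,0,0],[0.002,0.01,0,0,0,0],[0,0,0,0,0,0],[0,0,0,0,0,0],[0,0,0,0,0,0],[0,0,0,0,0,0],[0,0,0,0,0,0]]' 1
```

```text
time_s: 9.2
eef_pos: [0.4383, -0.059, 0.0213]
eef_rot: [-0.0, 0.783, 0.622, 0.0]
wrist_force: [-0.2, 0.1, -0.0]
opening: 1.004
grasp_force: 0.0
```

```bash
python3 -m pendant '[[0.003,0.012,0,0,0,0],[0.003,0.012,0,0,0,0],[0.002,0.01,0,0,0,0],[0,0,0,0,0,0],[0,0,0,0,0,0],[0,0,0,0,0,0],[0,0,0,0,0,0],[0,0,0,0,0,0],[0,0,0,0,0,0],[0,0,0,0,0,0]]' 1
```

```text
time_s: 10.45
eef_pos: [0.4388, -0.057, 0.0215]
eef_rot: [0.002, 0.783, 0.622, -0.004]
wrist_force: [-14.6, -30.0, 4.4]
opening: 0.999
grasp_force: 16.0
```

The force jumped to 33 N, so the tray is against the stop. Back off, rise, and cross over to above the pad with fingers shut.

```bash
python3 -m pendant '[[-0.008,-0.035,0,0,0,0],[-0.02,-0.09,0,0,0,0],[-0.023,-0.1,0,0,0,0],[-0.023,-0.1,0,0,0,0],[0,0,0.23,0,0,0],[0,0,0.23,0,0,0],[0,0,0.23,0,0,0],[0,0,0.23,0,0,0],[0,0,0.23,0,0,0],[0,0,0.23,0,0,0]]' 1;  python3 - <<'E'
from h import *
c=cam("top");crop(c,155,175,260,110,3,"pics/t5.png")
E
python3 -m pendant '[[0.024,0.235,0,0,0,0],[0.024,0.235,0,0,0,0],[0.024,0.235,0,0,0,0],[0.024,0.235,0,0,0,0],[0.024,0.235,0,0,0,0],[0.024,0.235,0,0,0,0],[0.024,0.235,0,0,0,0],[0.024,0.235,0,0,0,0],[0.024,0.235,0,0,0,0],[0,0,0,0,0,0]]' -1
python3 - <<'E'
from h import *
c=cam("top");cv2.imwrite("pics/t6.png",c["color"])
c=cam("scene");crop(c,230,175,200,130,4,"pics/s6.png")
E
```

```text
time_s: 11.7
eef_pos: [0.425, -0.1167, 0.2988]
eef_rot: [0.0, 0.783, 0.622, 0.0]
wrist_force: [0.1, -0.3, -0.2]
opening: 0.998
grasp_force: 0.0
time_s: 13.0
eef_pos: [0.4675, 0.3087, 0.2964]
eef_rot: [-0.001, 0.782, 0.624, -0.0]
wrist_force: [-0.2, -0.9, 0.0]
opening: 0.0
grasp_force: 0.0
```

View pics/s6.png

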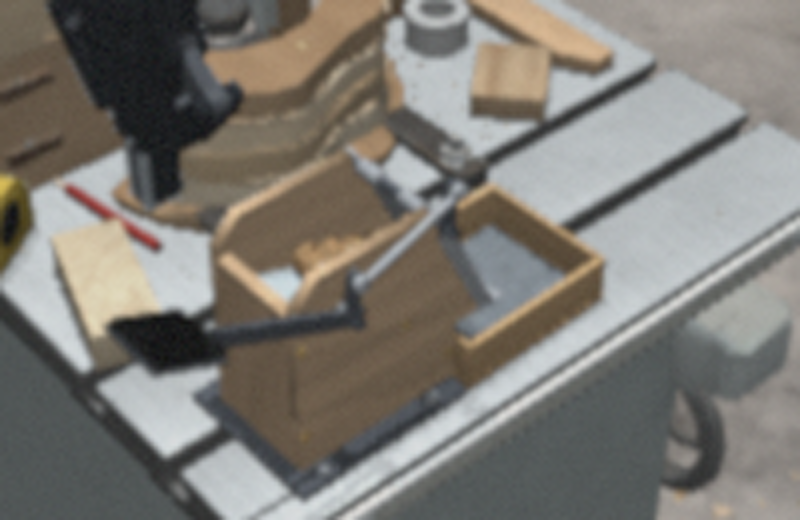

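View pics/t5.png

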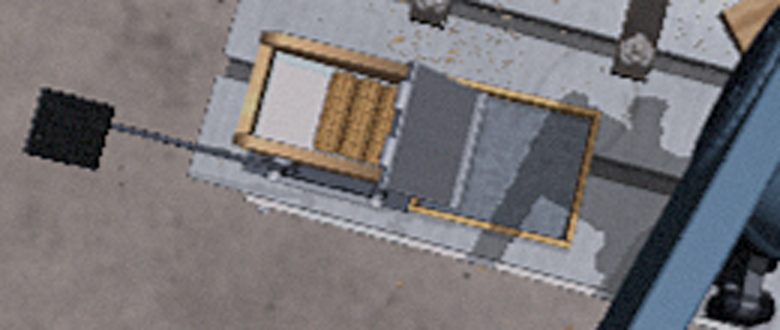

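Views show the tray home under the lip, squared and centred (top-crop corners (597,115),(570,243)), the lid shut, and the fingers above the pad. Press the lever in two stages.

```bash
python3 -m pendant '[[0,-0.005,-0.2,0,0,0],[0,-0.005,-0.2,0,0,0],[0,0,-0.05,0,0,0],[0.002,0.01,-0.05,0,0,0],[0.002,0.01,-0.05,0,0,0],[0.002,0.01,-0.05,0,0,0],[0.002,0.01,-0.05,0,0,0],[0.002,0.01,-0.05,0,0,0],[0.002,0.01,-0.05,0,0,0],[0,0,0,0,0,0]]' -1
```

```text
time_s: 14.35
eef_pos: [0.47, 0.3156, 0.146]
eef_rot: [-0.0, 0.783, 0.622, -0.001]
wrist_force: [-1.4, -1.5, 0.4]
opening: 0.002
grasp_force: 0.6
```

Run:
```python
from h import *
a=cv2.imread("pics/s6.png");c=cam("scene");crop(c,230,175,200,130,4,"pics/s7.png");b=cv2.imread("pics/s7.png")
g=lambda i:cv2.cvtColor(i,6)
d=cv2.absdiff(g(a),g(b))
for n,(x,y,w,h) in dict(lid=(350,150,250,180),padold=(110,310,110,60),lever=(220,310,130,40)).items(): print(n,d[y:y+h,x:x+w].mean(), (d[y:y+h,x:x+w]>30).mean())
print(ctrl.get_obs()["wrist_force"])
```

```text
lid 15.0724 0.18386666666666668
padold 27.64530303030303 0.3242424242424242
lever 20.20230769230769 0.31115384615384617
[-0.91137064 -0.68983469  2.12809497]
```

View pics/s7.png

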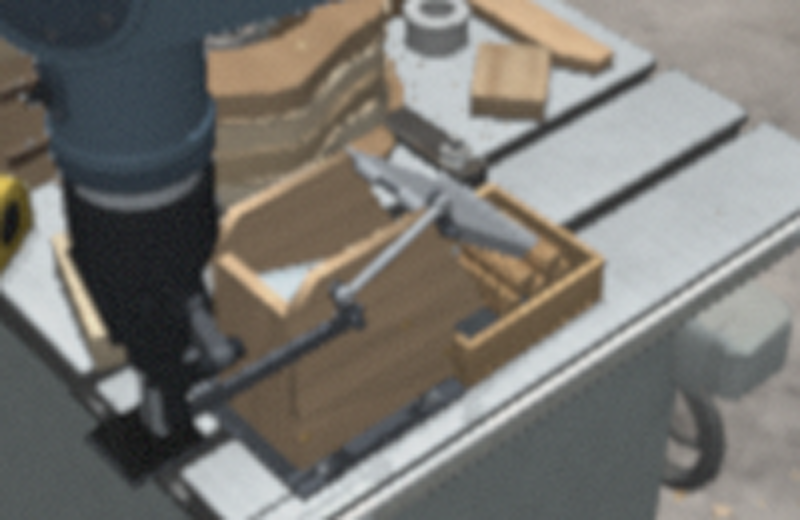

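The lever follows the fingertips (pad at about (150,440)), the lid is half open and the dowels are already in the tray. I've used all 10 pictures, so from here I go on with force and numbers. Press right down.

```bash
python3 -m pendant '[[0,0,-0.04,0,0,0],[0,0,-0.04,0,0,0],[0,0,-0.04,0,0,0],[0,0,-0.04,0,0,0],[0,0,-0.04,0,0,0],[0,0,-0.04,0,0,0],[0,0,-0.03,0,0,0],[0,0,0,0,0,0],[0,0,0,0,0,0],[0,0,0,0,0,0]]' -1
```

```text
time_s: 15.65
eef_pos: [0.4706, 0.316, 0.0935]
eef_rot: [-0.0, 0.783, 0.622, 0.0]
wrist_force: [-0.5, 0.9, 2.1]
opening: -0.001
grasp_force: 0.9
```

```bash
python3 -m pendant '[[0,0,-0.01,0,0,0],[0,0,-0.01,0,0,0],[0,0,-0.01,0,0,0],[0,0,-0.01,0,0,0],[0,0,0,0,0,0],[0,0,0,0,0,0],[0,0,0,0,0,0],[0,0,0,0,0,0],[0,0,0,0,0,0],[0,0,0,0,0,0]]' -1
```

```text
time_s: 16.9
eef_pos: [0.4717, 0.3163, 0.087]
eef_rot: [0.0, 0.783, 0.622, 0.001]
wrist_force: [-2.0, -1.5, 13.2]
opening: -0.003
grasp_force: 5.6
```

13 N: the lever is at its end stop. Hold and count the dowels by colour in the chute and tray.

```bash
python3 -m pendant '[[0,0,0,0,0,0],[0,0,0,0,0,0],[0,0,0,0,0,0],[0,0,0,0,0,0],[0,0,0,0,0,0],[0,0,0,0,0,0],[0,0,0,0,0,0],[0,0,0,0,0,0],[0,0,0,0,0,0],[0,0,0,0,0,0]]' -1
cat > cnt.py <<'E'
from h import *
def m(b):
    q=cv2.cvtColor(b,cv2.COLOR_BGR2HSV);return cv2.inRange(q,(8,90,60),(25,255,255))
def rep(b,tag):
    poly=dict(chute=[(262,65),(395,85),(385,160),(255,130)],tray=[(490,108),(585,128),(562,225),(430,200)])
    for n,p in poly.items():
        k=np.zeros(b.shape[:2],np.uint8);cv2.fillPoly(k,[np.array(p)],255)
        print(tag,n,"wood fraction",round((m(b)[k>0]>0).mean(),3),"mean bgr",cv2.mean(b,k)[:3])
rep(cv2.imread("pics/t5.png"),"before")
c=cam("top");crop(c,155,175,260,110,3,"pics/t8.png");rep(cv2.imread("pics/t8.png"),"now")
E
python3 cnt.py
```

```text
time_s: 18.15
eef_pos: [0.4716, 0.3163, 0.087]
eef_rot: [0.0, 0.783, 0.622, 0.001]
wrist_force: [-2.7, -0.7, 11.7]
opening: -0.003
grasp_force: 5.6
before chute wood fraction 0.519 mean bgr (121.11029106029106, 138.80124740124742, 158.75280665280667)
before tray wood fraction 0.0 mean bgr (111.19506235254467, 100.64526457701382, 95.1061678463094)
now chute wood fraction 0.015 mean bgr (180.43118503118504, 177.12442827442828, 181.50363825363826)
now tray wood fraction 0.226 mean bgr (137.97548028311425, 136.7804179305696, 141.7067745197169)
```

The chute is clear and wood shows in the tray. Let the lever up slowly.

```bash
python3 -m pendant '[[0,0,0.03,0,0,0],[0,0,0.03,0,0,0],[0,0,0.03,0,0,0],[0,0,0.03,0,0,0],[0,0,0.03,0,0,0],[0,0,0.03,0,0,0],[0,0,0.03,0,0,0],[0,0,0.03,0,0,0],[0,0,0.03,0,0,0],[0,0,0.03,0,0,0]]' -1
python3 -m pendant '[[-0.001,-0.005,0.03,0,0,0],[-0.001,-0.005,0.03,0,0,0],[-0.001,-0.005,0.03,0,0,0],[-0.002,-0.005,0.03,0,0,0],[-0.001,-0.005,0.03,0,0,0],[-0.001,-0.006,0.03,0,0,0],[-0.001,-0.006,0.025,0,0,0],[-0.001,-0.006,0.025,0,0,0],[-0.001,-0.006,0.02,0,0,0],[0,0,0.02,0,0,0]]' -1
python3 -m pendant '[[0,0,0.02,0,0,0],[0,0,0.02,0,0,0],[0,0,0.02,0,0,0],[0,0,0.02,0,0,0],[0,0,0.02,0,0,0],[0,0,0.02,0,0,0],[0,0,0.02,0,0,0],[0,0,0.1,0,0,0],[0,0,0.2,0,0,0],[0,0,0,0,0,0]]' -1
```

```text
time_s: 19.45
eef_pos: [0.4705, 0.3154, 0.1455]
eef_rot: [0.0, 0.783, 0.622, -0.0]
wrist_force: [-0.3, -0.7, 1.3]
opening: 0.001
grasp_force: 0.6
time_s: 20.7
eef_pos: [0.4687, 0.3059, 0.1995]
eef_rot: [-0.0, 0.783, 0.622, -0.0]
wrist_force: [0.7, 0.1, 1.2]
opening: -0.003
grasp_force: 0.3
time_s: 21.95
eef_pos: [0.4705, 0.3067, 0.2913]
eef_rot: [0.001, 0.783, 0.622, 0.003]
wrist_force: [-0.3, 0.3, -0.4]
opening: -0.002
grasp_force: 0.0
```

```bash
cat >> cnt.py <<'E'
a=cv2.imread("pics/s6.png");s=cam("scene");crop(s,230,175,200,130,4,"pics/s9.png");b=cv2.imread("pics/s9.png")
d=cv2.absdiff(cv2.cvtColor(a,6),cv2.cvtColor(b,6))
for n,(x,y,w,h) in dict(pad=(110,310,110,60),lever=(220,310,140,40),rod=(350,200,100,100),tray_edge=(460,260,150,120)).items(): print(n,(d[y:y+h,x:x+w]>30).mean())
t=cv2.imread("pics/t8.png");o=cv2.imread("pics/t5.png");dd=cv2.absdiff(cv2.cvtColor(t,6),cv2.cvtColor(o,6))
for n,(x,y,w,h) in dict(lid=(400,70,75,120),pad=(20,85,95,85),frontrim=(570,110,30,130)).items(): print("top",n,(dd[y:y+h,x:x+w]>30).mean())
w=m(t); k=np.zeros_like(w);cv2.fillPoly(k,[np.array([(485,105),(588,127),(564,232),(425,205),(470,190)])],255)
n,l,st,ce=cv2.connectedComponentsWithStats(w&k)
print([(x.tolist(),c.round().tolist()) for x,c in zip(st[1:],ce[1:]) if x[4]>60])
E
python3 cnt.py
```

```text
before chute wood fraction 0.519 mean bgr (121.11029106029106, 138.80124740124742, 158.75280665280667)
before tray wood fraction 0.0 mean bgr (111.19506235254467, 100.64526457701382, 95.1061678463094)
now chute wood fraction 0.015 mean bgr (183.70488565488566, 180.37577962577964, 184.80166320166322)
now tray wood fraction 0.543 mean bgr (94.56108864172565, 109.56715537580048, 125.64189416919447)
pad 0.0
lever 0.0
rod 0.0032
tray_edge 0.09694444444444444
top lid 0.0
top pad 0.1065015479876161
top frontrim 0.6302564102564102
[([481, 124, 104, 93, 6673], [533.0, 169.0])]
```

Run:
```python
import cv2,numpy as np
for f in("t5","t8"):
    t=cv2.imread(f"pics/{f}.png");a=np.degrees(.22)
    M=cv2.getRotationMatrix2D((520,170),a,1);r=cv2.warpAffine(t,M,(780,330))
    cv2.imwrite(f"pics/{f}r.png",r)
    for y0,y1 in((120,145),(150,175),(185,205)):
        print(f,y0,r[y0:y1,440:630,2].mean(0)[::4].astype(int).tolist())
```

```text
t5 120 [91, 91, 89, 89, 89, 93, 137, 137, 94, 101, 111, 111, 112, 113, 113, 110, 110, 110, 113, 112, 112, 104, 88, 75, 72, 72, 73, 73, 71, 72, 69, 70, 71, 69, 67, 79, 124, 90, 88, 88, 88, 88, 94, 95, 93, 93, 91, 96]
t5 150 [90, 90, 92, 90, 88, 105, 144, 130, 91, 110, 109, 116, 116, 114, 112, 112, 114, 112, 112, 108, 89, 76, 72, 72, 73, 68, 70, 71, 73, 73, 75, 71, 70, 72, 68, 82, 127, 90, 85, 86, 87, 84, 86, 85, 85, 82, 82, 80]
t5 185 [90, 91, 91, 90, 85, 118, 150, 115, 88, 109, 113, 115, 113, 111, 114, 108, 110, 114, 85, 72, 70, 70, 72, 70, 69, 78, 96, 105, 98, 96, 91, 87, 86, 83, 75, 89, 140, 101, 107, 105, 104, 106, 107, 106, 106, 105, 105, 103]
t8 120 [92, 90, 90, 90, 89, 91, 138, 137, 95, 102, 111, 110, 94, 118, 133, 142, 137, 112, 117, 134, 141, 142, 132, 107, 122, 112, 105, 128, 140, 137, 145, 125, 129, 138, 88, 93, 188, 137, 133, 130, 132, 136, 141, 144, 145, 140, 139, 144]
t8 150 [90, 92, 90, 91, 86, 103, 146, 131, 91, 110, 111, 106, 101, 138, 157, 163, 148, 104, 132, 151, 161, 154, 143, 110, 153, 123, 108, 142, 158, 159, 163, 128, 150, 154, 110, 107, 193, 135, 132, 134, 132, 128, 130, 129, 128, 128, 124, 125]
t8 185 [90, 89, 91, 91, 85, 117, 153, 115, 90, 108, 116, 90, 114, 137, 155, 153, 138, 109, 132, 154, 139, 140, 125, 107, 159, 101, 115, 144, 156, 143, 149, 113, 147, 154, 106, 108, 187, 154, 167, 162, 160, 159, 163, 161, 161, 160, 158, 158]
```

The front rim is unmoved, and the lever and lid match the shut picture. The profile fits five dowels lying in the tray, at most two layers deep. The robot is clear, so I hand in.

```bash
python3 -c "
from bench import ctrl
print(ctrl.hand_in())"
```

```text
the job is handed in; nothing more can be done
None
```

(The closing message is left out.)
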